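# Cap the wood dye and lay it over in the hand

## Robot

A 6-joint arm with a two-finger parallel gripper is mounted at the origin on the work surface. World frame = base frame: x ahead of the robot, y to its left, z up, the work surface at z = 0. Lengths are in m, angles in rad, forces in N, time in s.
With the tool pointing down it reaches from about 0.4 to 0.825 m from the base axis. Payload 7 kg.
Tool frame: the origin (TCP) lies midway between the tips of the shut fingers; the grasp point (between the pads) lies 19 mm behind it (grip_point_offset is the distance from the TCP to the grasp point, in m); z points along the fingers, y is the line along which they close (so a half turn about z gives the same grasp; the last joint's range is limited). The gripper opens to 88 mm and grips with 3 to 60 N. Pads are 19 mm wide; open, the fingers measure 130 mm over their backs; the gripper's body (78 mm by 193 mm) begins 47 mm behind the grasp point.
Start: joints at [-0.887, 0.359, 0.012, 0, -1.224, -0.288], TCP at [0.26, -0.623, 0.198] pointing down, gripper open.
Joint ranges: [-3.07, 3.07], [-1.43, 2.12], [-1.02, 1.25], [-3.03, 1.67], [-3.05, -0], [-3.03, 3.03]. Speed limits (rad/s): [2.39, 2.39, 3.01, 3.14, 3.14, 3.14].

## Interface

Orientations are given as [roll, pitch, yaw] about the fixed x, y, z axes, in that order (R = Rz(yaw) Ry(pitch) Rx(roll)).
In Python, from station import get_state, grab_frame, camera_params, job_done, grip_point_offset gives the robot as it stands.
- The arm moves only by the shell command python3 -m creep 'ROWS' [FORCE]. ROWS is JSON, a list that holds one entry, the list of rows, each a list of 7 numbers: the finger opening in cm, from 0 to 8.76, then the shift along the tool's x, y, z in cm, then the turn, a rotation vector about the tool's x, y, z in rad. In form: [[[fingers, tx, ty, tz, wx, wy, wz], ...]]. A call has 1 to 20 rows; each row is the pose to reach, as a shift and turn from the pose commanded when the call began, along the tool's axes at that moment; what a row does not reach only later rows make up. A row lasts 1/8 s, in which the tool goes at most 62.5 mm and 10.7 degrees, less where a joint would pass 70% of its speed; a pose out of reach is approached as far as the arm can. A call with a gripper value outside its range is refused whole. The fingers move at their own pace and stop on an object; FORCE is the grip in N (left out, the last holds). Time passes only in rows, so rows that repeat a pose let the fingers close. It gives the time, the measured TCP pose, the force, the opening and the grip force at its end, in the units of the state.
- get_state(): the state, without advancing time (a new reading comes with each control period).
- grab_frame(name): name is "side" or "top"; returns the picture (480x640x3 uint8, blue, green, red); there is no depth.
- camera_params(name): a dict with "vertical_fov" (degrees; the focal length in pixels is half the picture's height over the tangent of half this angle, whatever the lens; pixels are square), "cx", "cy" (the principal point, pixels), "view" (4x4, takes a point from world to camera coordinates). Camera axes: x right, y down, z forward; pixel columns grow to the right and rows downward; lengths in m; the calibration is good to about 2 mm. A picture is of the moment at which its call begins. camera_params takes no time and is no camera call.
- job_done(): hands the job in; it is judged then, once.
The state is a dict: "t": time; "q": joint angles; "qd": joint speeds; "joint_efforts": joint torques, N m; "eef_pos": TCP position; "ee_rot": TCP orientation; "force": force on the tool from outside, world axes, zero at the start; "moment": the same for the moment, N m; "width": finger opening in m; "gripper_force": force on a finger pad.
Only numpy, scipy, OpenCV 4.12 (cv2) and the standard library are available. Lean on these libraries where they do the work, as an engineer would, in place of code of your own. Each camera call takes 0.05 s, during which the arm holds its last target. There are 200 camera calls.

## Task

The red-capped bottle of wood dye in the rack has been left with its cap unscrewed. With the bottle still standing in its well, screw the red cap clockwise until it is fully tight, then draw the bottle straight up out of the rack and turn it onto its side (roughly level) in the air, so that the settled pigment comes off the bottom. Finish while still holding it there, motionless and well above the middle of the bench (20 cm or so), clear of the machines at the sides and with nothing but the gripper touching it, and leave the other bottles, the tools and the carving where they are.

Things in the scene. Friction and masses are not known exactly. Their poses are not given: they have to be found in the camera images.
- rack: fixed wooden block, 90 mm (its x) x 320 mm (its y) x 50 mm high, with three square wells in a row along its y at y = -120, 0 and +120 mm; wells are 47 mm wide and 40 mm deep, so their floors are 10 mm above the bench. Origin: centre of its underside; z up. It is fixed to the bench and stands at any of various places and yaws
- red_bottle: the bottle to handle, about 0.2 kg: white plastic, dark brown band, red screw cap. Square body 44 x 44 mm, sides parallel to its x and y, flat from its underside up to 98 mm; neck 98 to 104 mm; cap 104 to 130 mm. Stands upright in a well, square to the rack, underside 10 mm above the bench; above the rack its sides are bare from 40 mm up. Origin: centre of its underside; z towards the cap
- red_cap (a joint): turn of the red cap, rad: 0 = fully tight at its stop, positive = unscrewed (counter-clockwise from above), range 0 to 1.6; starts at 0.7 to 1.3. Light friction (0.03 N m), stays where left. It turns in place, neither rising nor coming off. Tight, the black line on the cap meets the black mark on the shoulder
- red_cap_top (a point): centre of the top face of the red cap, a round ribbed cap 30 mm in diameter and 26 mm high, on the bottle's axis, 130 mm from the bottle's underside (140 mm above the bench in the rack)
- blue_bottle: bystander: square white plastic bottle, same body and cap sizes as the red-capped one (44 x 44 x 130 mm), with a blue cap that is already tight (it does not turn), standing in another well of the rack; origin: centre of its underside
- yellow_bottle: bystander: square white plastic bottle, same body and cap sizes as the red-capped one (44 x 44 x 130 mm), with a yellow cap that is already tight (it does not turn), standing in another well of the rack; origin: centre of its underside
- gouge: bystander: loose carving chisel lying on the bench, 225 mm long, 24 mm thick, dark handle; origin: on the bench under the ferrule, x along the blade
- mallet: bystander: loose wooden mallet lying on the bench, head 70 mm thick and 110 mm long, handle 200 mm to its -x; origin: under the head's centre
- stone: bystander: grey sharpening stone on a dark base, 70 x 200 x 36 mm, loose; origin: centre of its underside
- sanding_block: bystander: loose cork sanding block, 70 x 110 x 36 mm; origin: centre of its underside
- carving: bystander: loose carved plywood scroll, about 290 x 160 x 28 mm, lying flat; origin: centre of its underside
Mind the look-alikes: they are no part of the job. Leave any orange look-alike of the red_bottle alone.

How it is judged:
By the outcome, as a careful person would: the job done as asked, in the order asked, and still so for the second after the job is handed in, while the arm keeps its last pose, push and grip.
It also fails if it takes over 50 s, if anything falls off the work surface, if the arm or the gripper's body presses on something with over 40 N, if the wrist force passes 120 N, or if a joint passes its speed limit or range.

## Working session

There is one attempt and no reset: what is moved stays moved. The work goes in short steps, Python scripts to look and compute and a shell command to move; the robot and the scene stay as the last step left them, time stands still between calls to the robot, and variables do not carry over. Pictures are saved under pics/ and viewed, at most 10 in all, crops included, and the job is handed in when it is done.

```bash
mkdir -p pics; python3 - <<'E'
from station import *
import cv2,numpy as np
for n in("top","side"):
    f=grab_frame(n);cv2.imwrite(f"pics/{n}0.png",f);p=camera_params(n);print(n,p['vertical_fov'],p['cx'],p['cy'],np.round(p['view'],3).tolist())
s=get_state();print(s, grip_point_offset)
E
```

```text
top 52.22176994043936 312.80767609014856 240.28309496352972 [[0.007, -1.0, 0.003, -0.018], [-0.998, -0.007, -0.067, 0.578], [0.067, -0.003, -0.998, 1.454], [0.0, 0.0, 0.0, 1.0]]
side 46.38489470511353 318.1899917976157 237.21584342517818 [[-0.77, -0.638, -0.005, 0.436], [-0.477, 0.58, -0.66, 0.332], [0.424, -0.506, -0.751, 1.509], [0.0, 0.0, 0.0, 1.0]]
{'t': 0.1, 'q': array([-8.86936895e-01,  3.59285136e-01,  1.11391996e-02, -2.88827104e-04,
       -1.22410329e+00, -2.88079549e-01]), 'qd': array([ 0.00031649, -0.00191791,  0.00144139,  0.00174417,  0.00051662,
       -0.00038215]), 'joint_efforts': array([-1.30785924e-03, -5.84163344e+01,  2.93750417e+01,  7.01565877e+00,
        1.01567965e-02, -6.07042148e-05]), 'eef_pos': array([ 0.25999387, -0.62239294,  0.19713454]), 'ee_rot': array([ 3.14012248e+00, -1.52476842e-04, -2.74591100e+00]), 'force': array([-0.17789006, -0.95889076,  0.71134121]), 'moment': array([ 0.04124961,  0.00982776, -0.01152805]), 'gripper_force': 0.0, 'width': 0.08767084800602433} 0.0188
```

View pics/top0.png

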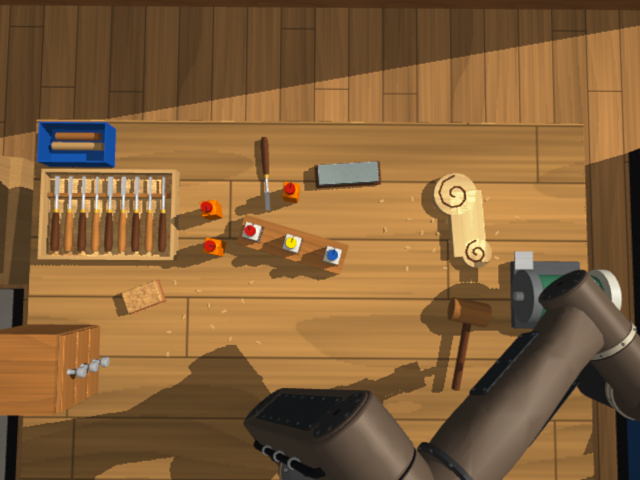

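View pics/side0.png

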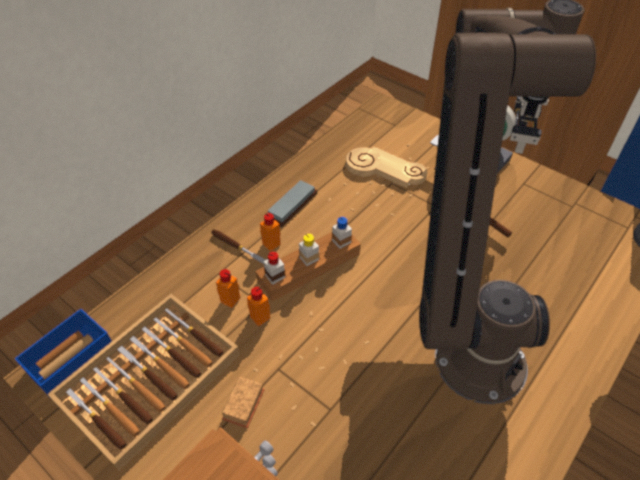

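Red-cap candidates in the top view:
- (252,230): white body in the rack
- (210,208), (213,246) and (291,189): orange bodies standing loose

I choose (252,230), the white bottle in the rack's end well. I'll check it in a crop and measure it.

```bash
cat > h.py <<'E'
from station import *
import cv2,numpy as np
def cam(n):
    p=camera_params(n);f=240/np.tan(np.radians(p['vertical_fov']/2));V=np.array(p['view']);return f,p['cx'],p['cy'],V
def ray(n,u,v):
    f,cx,cy,V=cam(n);R=V[:3,:3];d=R.T@[(u-cx)/f,(v-cy)/f,1];return -R.T@V[:3,3],d/np.linalg.norm(d)
def onz(n,u,v,z):
    o,d=ray(n,u,v);return o+d*(z-o[2])/d[2]
def tri(a,b):
    A=0;B=0
    for n,p in(("top",a),("side",b)):
        o,d=ray(n,*p);P=np.eye(3)-np.outer(d,d);A=A+P;B=B+P@o
    return np.linalg.solve(A,B)
H={'red':((174,6),150),'yel':((22,32),170),'blu':((100,125),130)}
def caps(f,c):
    h=cv2.cvtColor(f,cv2.COLOR_BGR2HSV);lo,hi=H[c][0];H_,S,V=h[...,0],h[...,1],h[...,2]
    m=((H_>=lo)|(H_<=hi)) if lo>hi else ((H_>=lo)&(H_<=hi))
    m=(m&(S>H[c][1])&(V>110)).astype(np.uint8)
    n,_,st,ce=cv2.connectedComponentsWithStats(m);return [(np.round(ce[i],1).tolist(),st[i].tolist()) for i in range(1,n) if 40<st[i,4]<600]
E
python3 - <<'E'
from h import *
F={n:cv2.imread(f"pics/{n}0.png") for n in("top","side")}
for n in F:
    for c in H: print(n,c,caps(F[n],c))
a=cv2.resize(F['top'][175:285,190:360],None,fx=4.5,fy=4.5,interpolation=2)[:,:,:]
b=cv2.resize(F['side'][205:335,205:365],None,fx=4.5,fy=4.5,interpolation=2)
cv2.imwrite('pics/c1.png',a);cv2.imwrite('pics/c2.png',b)
E
```

```text
top red [([289.5, 188.1], [285, 183, 10, 11, 83]), ([206.0, 206.6], [201, 202, 11, 10, 90]), ([249.5, 230.2], [244, 225, 11, 11, 87]), ([209.1, 245.5], [204, 241, 11, 10, 92])]
top yel [([290.7, 242.4], [286, 238, 11, 10, 86])]
top blu [([332.1, 254.6], [328, 250, 10, 10, 76])]
side red [([268.4, 217.0], [264, 213, 10, 11, 68]), ([272.5, 256.0], [268, 252, 10, 9, 81]), ([224.6, 273.7], [220, 269, 10, 11, 86]), ([256.0, 291.6], [251, 286, 11, 12, 96])]
side yel [([308.3, 239.3], [303, 234, 11, 12, 100])]
side blu [([341.9, 220.8], [338, 218, 9, 7, 47]), ([58.9, 351.9], [16, 310, 91, 76, 474])]
```

View pics/c1.png

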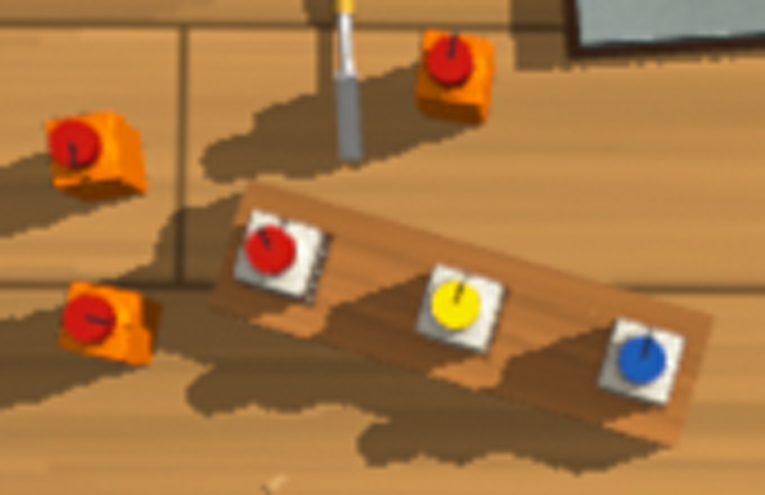

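View pics/c2.png

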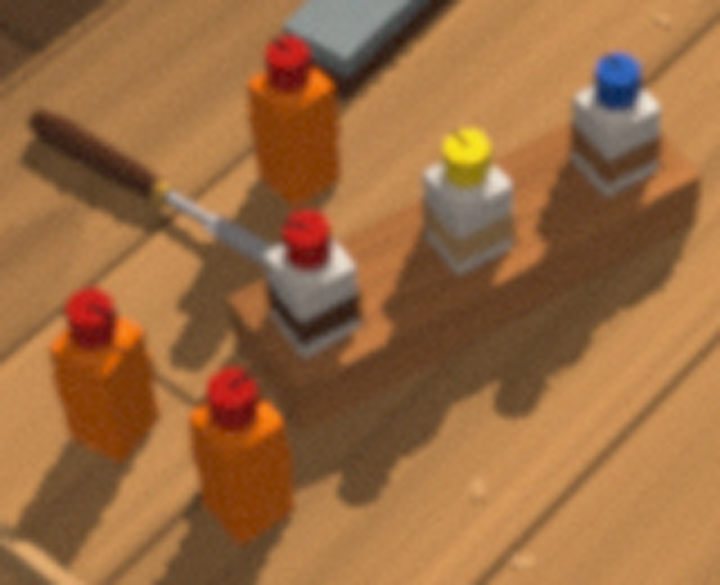

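The crops confirm it: white body, brown band, red cap at (270,250) in the top crop. Its line points up-left, the shoulder mark is about 45° clockwise of it, and all three orange bottles are off the rack. Next, positions.

```bash
python3 - <<'E'
from h import *
np.set_printoptions(precision=4,suppress=True)
r,y,b=[onz('top',*p,.138) for p in((249.5,230.2),(290.7,242.4),(332.1,254.6))]
print('onz',r,y,b,np.linalg.norm(r-y),np.linalg.norm(b-r))
print('tri',tri((249.5,230.2),(272.5,256)),tri((290.7,242.4),(308.3,239.3)),tri((332.1,254.6),(341.9,220.8)))
for p in((289.5,188.1),(206,206.6),(209.1,245.5)): print('orange',onz('top',*p,.13))
d=(b-r)[:2];yaw=np.arctan2(d[1],d[0]);print('row dir',yaw)
# red body/black line in side/top: line angle
f=cv2.imread('pics/top0.png')
s=get_state();from scipy.spatial.transform import Rotation as R
T=R.from_euler('xyz',s['ee_rot']);print(T.as_matrix(), T.inv().apply(np.r_[r[:2],.2]-s['eef_pos'])*100, np.hypot(*r[:2]))
E
```

```text
onz [0.5972 0.1618 0.138 ] [0.5642 0.0474 0.138 ] [ 0.5312 -0.0673  0.138 ] 0.11910273078678256 0.23840418875768543
tri [0.5979 0.1626 0.1332] [0.5644 0.0475 0.1274] [ 0.5309 -0.0678  0.1335]
orange [0.7172 0.0526 0.13  ]
orange [0.6633 0.2853 0.13  ]
orange [0.5545 0.2744 0.13  ]
row dir -1.8513174054136756
[[-0.9227 -0.3854 -0.0007]
 [-0.3854  0.9227  0.0013]
 [ 0.0002  0.0015 -1.    ]] [-61.345   59.3622  -0.2086] 0.6187733597480519
```

```bash
python3 -m creep '[[[8.7,-20,19,-5.5,0,0,-0.5],[8.7,-61.4,59.4,-5.5,0,0,-1.7],[8.7,-61.4,59.4,-5.5,0,0,-1.7],[8.7,-61.4,59.4,-5.5,0,0,-1.7],[8.7,-61.4,59.4,-5.5,0,0,-1.7],[8.7,-61.4,59.4,-5.5,0,0,-1.7],[8.7,-61.4,59.4,-5.5,0,0,-1.7],[8.7,-61.4,59.4,-5.5,0,0,-1.7],[8.7,-61.4,59.4,-5.5,0,0,-1.7],[8.7,-61.4,59.4,-5.5,0,0,-1.7],[8.7,-61.4,59.4,-5.5,0,0,-1.7],[8.7,-61.4,59.4,-5.5,0,0,-1.7],[8.7,-61.4,59.4,-5.5,0,0,-1.7],[8.7,-61.4,59.4,-5.5,0,0,-1.7],[8.7,-61.4,59.4,-5.5,0,0,-1.7],[8.7,-61.4,59.4,-5.5,0,0,-1.7],[8.7,-61.4,59.4,-5.5,0,0,-1.7],[8.7,-61.4,59.4,-5.5,0,0,-1.7]]]' 20
cat >> h.py <<'E'
from scipy.spatial.transform import Rotation as R
np.set_printoptions(precision=4,suppress=True)
def rel(p,roty=None):
    s=get_state();T=R.from_euler('xyz',s['ee_rot']);M=T.as_matrix()
    print('t',s['t'],'pos',s['eef_pos'],'q',s['q'],'F',s['force'],'M',s['moment'],'w',s['width'],s['gripper_force'])
    print('y ang',np.degrees(np.arctan2(M[1,1],M[0,1])),'z',M[:,2],'shift cm',T.inv().apply(np.array(p)-s['eef_pos'])*100)
E
python3 -c "
from h import *
rel([.5975,.1625,.112])"
```

```text
t: 2.35
eef_pos: [0.5976, 0.1611, 0.2534]
ee_rot: [-3.141, 0.0, -1.047]
force: [-0.0, 0.0, -0.0]
width: 0.0872
gripper_force: 0.0
t 2.35 pos [0.5976 0.1611 0.2534] q [ 0.5784  0.2371 -0.0325  0.     -1.3005 -0.0544] F [-0.0022  0.04   -0.0302] M [-0.0339  0.1343  0.024 ] w 0.0871756115163129 0.0
y ang -149.98060623711223 z [ 0.0006  0.0003 -1.    ] shift cm [-0.1277 -0.0546 14.1423]
```

```bash
python3 -m creep '[[[8.7,-0.1,-0.05,5,0,0,0],[8.7,-0.1,-0.05,10,0,0,0],[8.7,-0.1,-0.05,13,0,0,0],[8.7,-0.1,-0.05,14.1,0,0,0],[8.7,-0.1,-0.05,14.1,0,0,0],[8.7,-0.1,-0.05,14.1,0,0,0],[2,-0.1,-0.05,14.1,0,0,0],[2,-0.1,-0.05,14.1,0,0,0],[2,-0.1,-0.05,14.1,0,0,0],[2,-0.1,-0.05,14.1,0,0,0],[2,-0.1,-0.05,14.1,0,0,0],[2,-0.1,-0.05,14.1,0,0,0],[2,-0.1,-0.05,14.1,0,0,0],[2,-0.1,-0.05,14.1,0,0,0]]]' 20
python3 -c "
from h import *
rel([.5975,.1625,.112])"
```

```text
t: 4.1
eef_pos: [0.5976, 0.1631, 0.1119]
ee_rot: [3.141, -0.0, -1.046]
force: [-0.2, -0.1, -0.2]
width: 0.0207
gripper_force: 0.0
t 4.1 pos [0.5976 0.1631 0.1119] q [ 0.5812  0.3348 -0.2308  0.     -1.0053 -0.0562] F [-0.15   -0.055  -0.2425] M [-0.0132  0.1879  0.0118] w 0.020668204253132955 0.0
y ang -149.91757199835862 z [-0.0001 -0.0001 -1.    ] shift cm [ 0.0443  0.0417 -0.0087]
```

```bash
python3 - <<'E'
from h import *
a=grab_frame('top')[130:310,160:400];b=grab_frame('side')[150:330,180:420]
cv2.imwrite('pics/g1.png',np.hstack([cv2.resize(i,(400,300),interpolation=2) for i in(a,b)]))
rel([.5975,.1625,.112])
E
```

```text
t 4.2 pos [0.5977 0.1631 0.112 ] q [ 0.5812  0.3348 -0.2307 -0.     -1.0053 -0.0562] F [-0.5052 -0.0811 -0.5269] M [-0.0038  0.1584 -0.0529] w 0.020142570204490628 0.0
y ang -149.91929068442127 z [ 0.  0. -1.] shift cm [ 0.0464  0.0473 -0.0035]
```

View pics/g1.png

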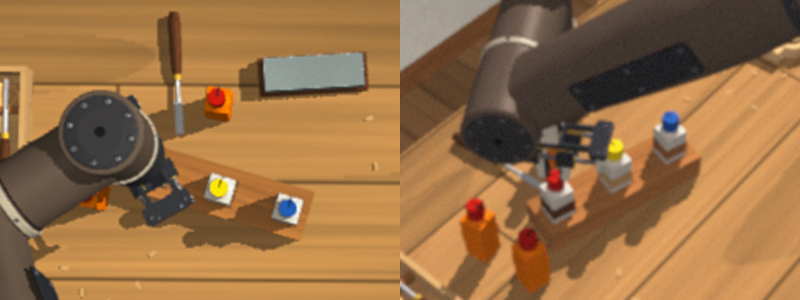

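```bash
python3 - <<'E'
from h import *
F=grab_frame('side');cv2.imwrite('pics/side1.png',F)
f,cx,cy,V=cam('side')
def pj(p):
    c=V[:3,:3]@p+V[:3,3];return f*c[0]/c[2]+cx,f*c[1]/c[2]+cy
for p in([.5977,.1631,.112],[.5977,.1631,.131],[.5977,.1631,.178],[.5975,.1625,.14]): print(p,pj(np.array(p)))
print(caps(F,'red'),caps(F,'yel'))
cv2.imwrite('pics/c3.png',cv2.resize(F[180:300,230:390],None,fx=5,fy=5,interpolation=2))
E
```

```text
[0.5977, 0.1631, 0.112] (np.float64(272.99659133303203), np.float64(260.8704810210757))
[0.5977, 0.1631, 0.131] (np.float64(272.55756486141803), np.float64(256.63911973576006))
[0.5977, 0.1631, 0.178] (np.float64(271.43673113636663), np.float64(245.83646263396054))
[0.5975, 0.1625, 0.14] (np.float64(272.5442083226324), np.float64(254.51572316507472))
[([272.2, 257.4], [268, 251, 9, 13, 89]), ([224.4, 275.1], [219, 269, 11, 13, 102]), ([256.0, 293.7], [251, 287, 11, 13, 99])] [([308.8, 239.2], [305, 233, 9, 13, 94])]
```

View pics/c3.png

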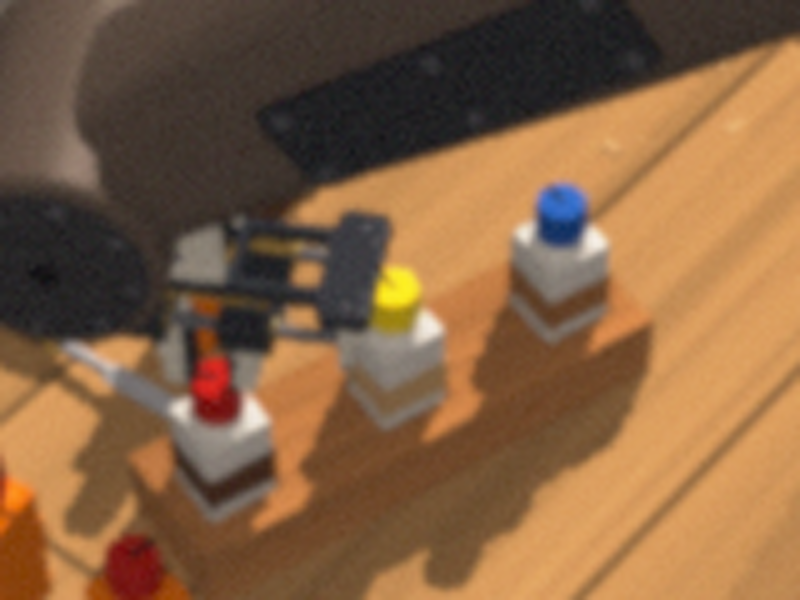

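```bash
python3 - <<'E'
import cv2,numpy as np
a=cv2.imread('pics/side1.png')[215:290,245:315];b=cv2.imread('pics/side0.png')[215:290,245:315]
g=lambda i:cv2.resize((255*(i/255.)**.6).astype(np.uint8),(400,428),interpolation=0)
cv2.imwrite('pics/c4.png',np.hstack([g(a),g(b)]))
E
```

```text
(no output)
```

View pics/c4.png

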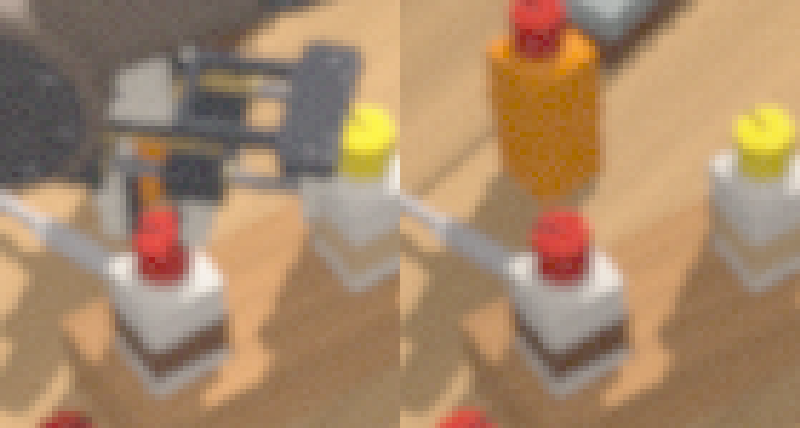

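The fingers look as if they straddle the cap, but they read no force, so I'll close further as a test.

```bash
python3 -m creep '[[[0.5,0,0,0,0,0,0],[0.5,0,0,0,0,0,0],[0.5,0,0,0,0,0,0],[0.5,0,0,0,0,0,0]]]' 15
```

```text
t: 4.75
eef_pos: [0.5977, 0.1631, 0.112]
ee_rot: [-3.142, 0.0, -1.046]
force: [0.4, -1.2, -0.0]
width: 0.0049
gripper_force: 0.0
```

```bash
python3 - <<'E'
from h import *
g=lambda i:cv2.resize((255*(i/255.)**.6).astype(np.uint8),(400,500),interpolation=2)
F=grab_frame('side');T=grab_frame('top')
cv2.imwrite('pics/c5.png',np.hstack([g(F[215:290,240:300]),g(T[205:280,225:285])]))
print(caps(F,'red'))
E
```

```text
[([272.3, 259.9], [268, 256, 9, 8, 47]), ([224.4, 275.2], [220, 269, 10, 14, 100]), ([256.1, 293.7], [251, 287, 11, 13, 98])]
```

View pics/c5.png

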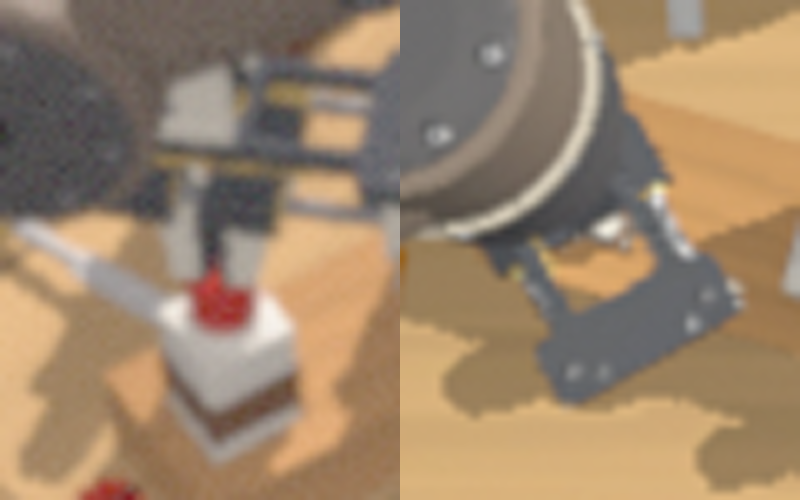

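```bash
python3 - <<'E'
from h import *
print('block',tri((261.7,253.7),(301.5,233.5)))
print(tri((251.2,265),(304,245)),tri((276.7,249.2),(308,223)))
print(onz('side',272,257,.14),onz('side',272,257,.13))
E
python3 -m creep '[[[0.5,0,0,0.1,0,0,0],[0.5,0,0,0.2,0,0,0],[0.5,0,0,0.3,0,0,0]]]' 15
```

```text
block [0.5276 0.1163 0.2387]
[0.4979 0.1423 0.2372] [0.5387 0.0776 0.2401]
[0.5925 0.1701 0.14  ] [0.5986 0.1645 0.13  ]
t: 5.22
eef_pos: [0.5992, 0.1633, 0.1117]
ee_rot: [-3.138, -0.001, -1.045]
force: [-5.3, -1.4, 19.7]
width: 0.0051
gripper_force: 9.4
```

Pressing 3 mm gave 20 N, so the tips are on the cap top. They sit about 28 mm above the reported TCP. I'll back off, open, and go 28 mm deeper.

```bash
python3 -m creep '[[[0.5,0,0,-1.5,0,0,0],[8.7,0,0,-1.5,0,0,0],[8.7,0,0,-1.5,0,0,0],[8.7,0,0,-1.5,0,0,0],[8.7,0,0,-1.5,0,0,0],[8.7,0,0,-1.5,0,0,0],[8.7,0,0,-1.5,0,0,0],[8.7,0,0,-1.5,0,0,0],[8.7,0,0,-1.5,0,0,0]]]' 15; python3 -m creep '[[[8.7,0,0,1,0,0,0],[8.7,0,0,2,0,0,0],[8.7,0,0,3,0,0,0],[8.7,0,0,3.7,0,0,0],[8.7,0,0,3.7,0,0,0]]]'
python3 -c "
from h import *
rel([.5975,.1625,.086])"
```

```text
t: 6.35
eef_pos: [0.5977, 0.1631, 0.124]
ee_rot: [3.142, 0.0, -1.046]
force: [-0.0, 0.4, -0.5]
width: 0.0796
gripper_force: 0.0
t: 6.98
eef_pos: [0.5973, 0.1629, 0.0861]
ee_rot: [3.14, -0.0, -1.046]
force: [0.0, 0.2, -0.1]
width: 0.0871
gripper_force: 0.0
t 6.975 pos [0.5973 0.1629 0.0861] q [ 0.5812  0.3597 -0.2598 -0.0001 -0.9528 -0.0562] F [ 0.0359  0.1954 -0.074 ] M [ 0.0407  0.127  -0.0091] w 0.08714888161214254 0.0
y ang -149.92498648443222 z [-0.0013 -0.0008 -1.    ] shift cm [ 0.0437 -0.0025  0.0083]
```

```bash
python3 -m creep '[[[2,0,0,0,0,0,0],[2,0,0,0,0,0,0],[2,0,0,0,0,0,0],[2,0,0,0,0,0,0],[2,0,0,0,0,0,0],[2,0,0,0,0,0,0],[2,0,0,0,0,0,0],[2,0,0,0,0,0,0]]]' 20
```

```text
t: 7.98
eef_pos: [0.5976, 0.1631, 0.087]
ee_rot: [3.141, 0.0, -1.046]
force: [-0.4, 0.3, 0.7]
width: 0.0292
gripper_force: 20.0
```

Gripping the cap (29 mm, 20 N). Turning clockwise.

```bash
python3 -m creep '[[[2,0,0,0,0,0,0.15],[2,0,0,0,0,0,0.3],[2,0,0,0,0,0,0.45],[2,0,0,0,0,0,0.6],[2,0,0,0,0,0,0.6]]]'
python3 -c "
from h import *
rel([.5975,.1625,.086])"
python3 -m creep '[[[2,0,0,0,0,0,0.08],[2,0,0,0,0,0,0.08]]]' >/dev/null
python3 -c "
from h import *
rel([.5975,.1625,.086])"
python3 -m creep '[[[2,0,0,0,0,0,0.08],[2,0,0,0,0,0,0.08]]]' >/dev/null
python3 -c "
from h import *
rel([.5975,.1625,.086])"
```

```text
t: 8.6
eef_pos: [0.5976, 0.163, 0.087]
ee_rot: [3.141, -0.0, -1.645]
force: [-0.2, -0.4, 0.2]
width: 0.0291
gripper_force: 20.0
t 8.6 pos [0.5976 0.163  0.087 ] q [ 0.5812  0.3585 -0.2592  0.     -0.9532 -0.6552] F [-0.1939 -0.4455  0.1775] M [-0.164   0.3101 -0.0111] w 0.02905079711573112 20.001351535320282
y ang 175.75895683770833 z [-0.0001 -0.0001 -1.    ] shift cm [0.0533 0.0043 0.1002]
t 8.85 pos [0.5976 0.1631 0.087 ] q [ 0.5812  0.3586 -0.2592  0.     -0.9532 -0.7328] F [-0.4569 -0.6977  0.0918] M [-0.1215  0.4693  0.003 ] w 0.029199175244281526 20.00140607357025
y ang 171.31617133821132 z [-0.0002 -0.0001 -1.    ] shift cm [ 0.0561 -0.0008  0.0963]
t 9.1 pos [0.5976 0.163  0.087 ] q [ 0.5812  0.3586 -0.2592  0.     -0.9532 -0.8127] F [-1.1036 -0.3549  0.8351] M [-0.1548  0.6324 -0.0862] w 0.02981200044059993 20.001905858516693
y ang 166.73532130644338 z [-0.0001 -0.0001 -1.    ] shift cm [ 0.0544 -0.004   0.0988]
```

```bash
for i in 1 2 3; do python3 -m creep '[[[2,0,0,0,0,0,0.1],[2,0,0,0,0,0,0.1]]]' >/dev/null
python3 -c "
from h import *
s=get_state();print(s['t'],s['q'][5],s['moment'],s['force'],s['width'])"; done
```

```text
9.35 -0.9121981064370039 [-0.3879  1.4968  0.2243] [-3.2922 -1.2851  3.4437] 0.02954737630632653
9.6 -1.01198438081029 [-0.3402  1.7033  0.2045] [-4.1726 -1.0478  4.5387] 0.029875299789416415
9.85 -1.111787968942259 [-0.2562  1.8987  0.2218] [-4.8298 -0.8738  3.1105] 0.029670055818485763
```

The torque about z jumped to 0.22 N m and stayed flat, so the cap reached its stop after about 0.8 rad and then slipped in the pads. Release, lift, move aside and verify.

```bash
python3 -m creep '[[[8.7,0,0,0,0,0,0],[8.7,0,0,0,0,0,0],[8.7,0,0,0,0,0,0],[8.7,0,0,0,0,0,0],[8.7,0,0,-5,0,0,0],[8.7,0,0,-10,0,0,-0.1],[8.7,8,-4,-14,0,0,-0.25],[8.7,21.6,-12.6,-14,0,0,-0.25],[8.7,21.6,-12.6,-14,0,0,-0.25],[8.7,21.6,-12.6,-14,0,0,-0.25],[8.7,21.6,-12.6,-14,0,0,-0.25],[8.7,21.6,-12.6,-14,0,0,-0.25],[8.7,21.6,-12.6,-14,0,0,-0.25]]]'
python3 - <<'E'
from h import *
T=grab_frame('top');cv2.imwrite('pics/top2.png',T);print(caps(T,'red'))
cv2.imwrite('pics/c6.png',cv2.resize(T[190:270,215:295],(600,600),interpolation=2))
rel([.5975,.1625,.2])
E
```

```text
t: 11.48
eef_pos: [0.596, -0.0859, 0.2268]
ee_rot: [3.141, 0.0, -1.855]
force: [0.7, -0.4, 1.2]
width: 0.0873
gripper_force: 0.0
[([289.4, 187.8], [285, 183, 10, 10, 80]), ([204.2, 205.3], [201, 202, 10, 9, 48])]
t 11.525 pos [ 0.596  -0.0857  0.2268] q [ 0.1813  0.2228 -0.1114 -0.0002 -1.2368 -0.4646] F [0.3234 0.685  0.6358] M [ 0.04    0.1046 -0.0036] w 0.08714706334567478 0.0
y ang 163.7640544855531 z [-0.0002  0.0001 -1.    ] shift cm [-23.8699   6.7967   2.6812]
```

View pics/c6.png

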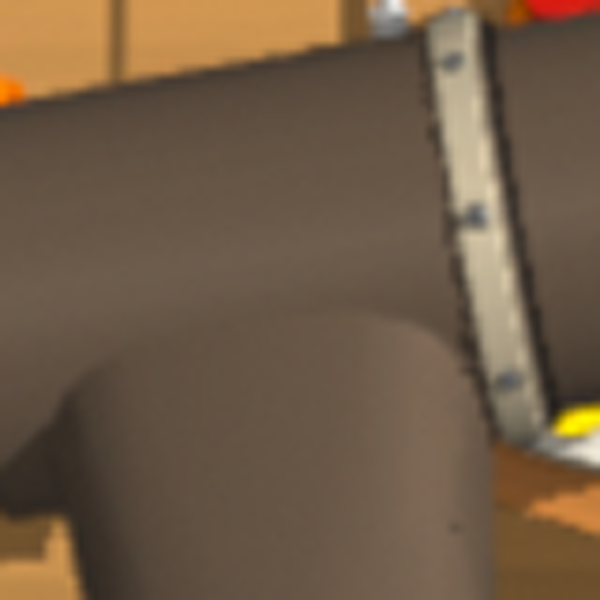

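The forearm hides it. Moving further aside.

```bash
python3 -m creep '[[[8.7,10,-3,0,0,0,0],[8.7,22,-6.4,0,0,0,0],[8.7,22,-6.4,0,0,0,0],[8.7,22,-6.4,0,0,0,0],[8.7,22,-6.4,0,0,0,0],[8.7,22,-6.4,0,0,0,0]]]'
python3 - <<'E'
from h import *
T=grab_frame('top');cv2.imwrite('pics/top3.png',T);S=grab_frame('side');cv2.imwrite('pics/side3.png',S);print(caps(T,'red'),caps(S,'red'))
g=lambda i:cv2.resize(i,(400,400),interpolation=2)
cv2.imwrite('pics/c7.png',np.hstack([g(T[215:245,235:265]),g(S[240:280,252:292])]))
rel([.5975,.1625,.2])
E
```

```text
t: 12.28
eef_pos: [0.5958, -0.315, 0.2266]
ee_rot: [3.141, 0.0, -1.855]
force: [-0.2, -0.1, -0.5]
width: 0.087
gripper_force: 0.0
[([289.5, 188.2], [285, 183, 10, 11, 86]), ([206.0, 206.6], [201, 202, 11, 10, 90]), ([249.6, 230.2], [244, 225, 12, 11, 89]), ([209.1, 245.5], [204, 241, 11, 10, 93])] [([268.6, 218.3], [264, 213, 10, 12, 92]), ([272.5, 256.9], [268, 251, 10, 13, 98]), ([224.6, 274.9], [219, 269, 11, 13, 111]), ([256.1, 292.6], [251, 286, 11, 14, 117])]
t 12.375 pos [ 0.596  -0.3145  0.2271] q [-0.1971  0.3416  0.0531 -0.0001 -1.2822 -0.086 ] F [-0.1344 -0.3273  0.7595] M [0.0799 0.0322 0.0135] w 0.08680293713007826 0.0
y ang 163.7808862381803 z [ 0.0001  0.0001 -1.    ] shift cm [-45.8477  13.1784   2.7116]
```

View pics/c7.png

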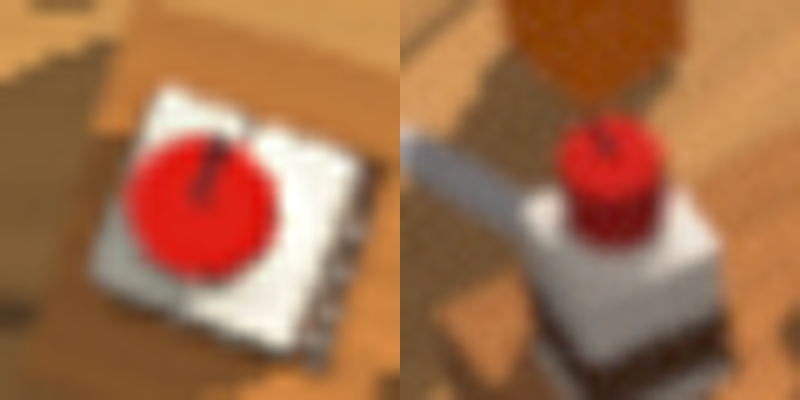

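The black line now points along the shoulder mark in the top crop at (215,140), about 17° right of up and square to the rack. The cap is tight and the bottle hasn't moved. Now the body grasp.

```bash
python3 -m creep '[[[8.7,-20,6,0,0,0,0],[8.7,-45.9,13.2,0,0,0,0],[8.7,-45.9,13.2,0,0,0,0],[8.7,-45.9,13.2,0,0,0,0],[8.7,-45.9,13.2,0,0,0,0],[8.7,-45.9,13.2,0,0,0,0],[8.7,-45.9,13.2,0,0,0,0],[8.7,-45.9,13.2,0,0,0,0],[8.7,-45.9,13.2,0,0,0,0],[8.7,-45.9,13.2,0,0,0,0],[8.7,-45.9,13.2,0,0,0,0],[8.7,-45.9,13.2,5,0,0,0],[8.7,-45.9,13.2,10,0,0,0],[8.7,-45.9,13.2,12.7,0,0,0],[8.7,-45.9,13.2,12.7,0,0,0]]]'
python3 -c "
from h import *
rel([.5975,.1628,.054])"
```

```text
t: 14.25
eef_pos: [0.5966, 0.1598, 0.098]
ee_rot: [3.139, -0.003, -1.857]
force: [0.1, -0.0, 0.4]
width: 0.0872
gripper_force: 0.0
t 14.25 pos [0.5966 0.1598 0.098 ] q [ 0.5773  0.3475 -0.2471 -0.0003 -0.9805 -0.8637] F [ 0.0788 -0.0408  0.3977] M [ 0.0023 -0.0187  0.0034] w 0.08718896411208599 0.0
y ang 163.58164130875136 z [-0.0038 -0.0021 -1.    ] shift cm [-0.3284 -0.0165  4.4001]
```

```bash
python3 -m creep '[[[8.7,-0.1,0,1,0,0,0],[8.7,-0.1,0,2,0,0,0],[8.7,-0.1,0,3,0,0,0],[8.7,-0.1,0,3,0,0,0]]]'
python3 -m creep '[[[8.7,0,0,0.5,0,0,0],[8.7,0,0,1,0,0,0],[8.7,0,0,1.4,0,0,0],[8.7,0,0,1.4,0,0,0]]]'
python3 -c "
from h import *
rel([.5975,.1628,.054])"
```

```text
t: 14.75
eef_pos: [0.5976, 0.1622, 0.0692]
ee_rot: [3.141, -0.001, -1.856]
force: [0.1, -0.4, 0.7]
width: 0.0872
gripper_force: 0.0
t: 15.25
eef_pos: [0.5979, 0.1624, 0.0555]
ee_rot: [3.141, -0.0, -1.856]
force: [-0.4, 0.1, -0.6]
width: 0.0868
gripper_force: 0.0
t 15.25 pos [0.5979 0.1624 0.0555] q [ 0.5799  0.392  -0.291  -0.0001 -0.8885 -0.8649] F [-0.4452  0.0612 -0.5929] M [0.0394 0.107  0.0332] w 0.08680115711912241 0.0
y ang 163.66757767853184 z [-0.0006 -0.0003 -1.    ] shift cm [-0.0275  0.0536  0.154 ]
```

```bash
python3 -m creep '[[[3.5,0,0,0.1,0,0,0],[3.5,0,0,0.1,0,0,0],[3.5,0,0,0.1,0,0,0],[3.5,0,0,0.1,0,0,0],[3.5,0,0,0.1,0,0,0],[3.5,0,0,0.1,0,0,0],[3.5,0,0,0.1,0,0,0],[3.5,0,0,0.1,0,0,0]]]' 45
```

```text
t: 16.25
eef_pos: [0.5979, 0.1624, 0.055]
ee_rot: [3.141, -0.0, -1.856]
force: [-2.6, -0.5, 1.8]
width: 0.044
gripper_force: 44.4
```

Body gripped at 44 mm. Lift straight up.

```bash
python3 -m creep '[[[3.5,0,0,-1,0,0,0],[3.5,0,0,-2,0,0,0],[3.5,0,0,-3.5,0,0,0],[3.5,0,0,-5.5,0,0,0],[3.5,0,0,-9,0,0,0],[3.5,0,0,-13,0,0,0],[3.5,0,0,-17,0,0,0],[3.5,0,0,-21,0,0,0],[3.5,0,0,-24.5,0,0,0],[3.5,0,0,-24.5,0,0,0],[3.5,0,0,-24.5,0,0,0]]]' 55
python3 - <<'E'
from h import *
rel([.55,.03,.30])
S=grab_frame('side');T=grab_frame('top')
print(caps(S,'red'),caps(S,'yel'),caps(T,'red'))
E
```

```text
t: 17.62
eef_pos: [0.5976, 0.1624, 0.2998]
ee_rot: [3.141, 0.0, -1.856]
force: [-0.8, -0.1, -2.7]
width: 0.0438
gripper_force: 54.4
t 17.625 pos [0.5976 0.1624 0.2998] q [ 0.5798  0.2216  0.0501 -0.0006 -1.3994 -0.8649] F [-0.7866 -0.0732 -2.7208] M [ 0.0225  0.064  -0.0153] w 0.04381619516943834 54.360617995262146
y ang 163.6608094149508 z [-0.0005  0.0004 -1.    ] shift cm [14.0456  0.8454 -0.0241]
[([224.7, 275.0], [220, 269, 10, 13, 109]), ([256.2, 292.8], [251, 287, 12, 13, 118])] [([308.2, 239.0], [303, 233, 11, 13, 105])] [([289.5, 188.1], [285, 183, 10, 11, 84])]
```

```bash
python3 -m creep '[[[3.5,4,0.3,0,0,0,0],[3.5,8,0.5,0,0,0,0],[3.5,12,0.7,0,0,0,0],[3.5,14,0.9,0,0,0,0],[3.5,14,0.9,0,0,0.1,0],[3.5,14,0.9,0,0,0.2,0],[3.5,14,0.9,0,0,0.2,0]]]'
python3 - <<'E'
from h import *
rel([.55,.03,.30])
E
```

```text
t: 18.6
eef_pos: [0.55, 0.0319, 0.298]
ee_rot: [3.139, -0.203, -1.853]
force: [-0.7, -0.5, -2.9]
width: 0.0436
gripper_force: 54.4
t 18.6 pos [0.55   0.0319 0.298 ] q [ 0.521   0.1643 -0.1015  0.1395 -1.4551 -0.8302] F [-0.6772 -0.5406 -2.8844] M [ 0.8967 -0.1392 -0.0183] w 0.04357219253726911 54.36139941215515
y ang 163.78959606763001 z [-0.0588 -0.1929 -0.9794] shift cm [ 0.2211 -0.0484 -0.1619]
```

```bash
python3 -m creep '[[[3.5,0,0,0,0,-0.12,0],[3.5,0,0,0,0,-0.27,0],[3.5,0,0,0,0,-0.42,0],[3.5,0,0,0,0,-0.57,0],[3.5,0,0,0,0,-0.72,0],[3.5,0,0,0,0,-0.87,0],[3.5,0,0,0,0,-1.0,0],[3.5,0,0,0,0,-1.0,0]]]'
python3 - <<'E'
from h import *
rel([.55,.03,.30])
E
```

```text
t: 19.6
eef_pos: [0.55, 0.0279, 0.298]
ee_rot: [3.137, 0.801, -1.865]
force: [0.5, 0.3, -1.3]
width: 0.044
gripper_force: 54.4
t 19.6 pos [0.55   0.0279 0.298 ] q [-0.2431  0.1334 -0.0329 -0.8109 -1.4237  0.0849] F [ 0.4894  0.2796 -1.255 ] M [-2.9827  0.8968 -0.0567] w 0.04404068095778974 54.36111509799957
y ang 163.34702167248975 z [ 0.2034  0.6883 -0.6963] shift cm [-0.2821  0.0632  0.01  ]
```

```bash
python3 -m creep '[[[3.5,0,0,0,0,-0.12,0],[3.5,0,0,0,0,-0.27,0],[3.5,0,0,0,0,-0.42,0],[3.5,0,0,0,0,-0.57,0],[3.5,0,0,0,0,-0.7,0],[3.5,0,0,0,0,-0.77,0],[3.5,0,0,0,0,-0.77,0],[3.5,0,0,0,0,-0.77,0],[3.5,0,0,0,0,-0.77,0],[3.5,0,0,0,0,-0.77,0]]]'
python3 - <<'E'
from h import *
rel([.55,.03,.30])
S=grab_frame('side');T=grab_frame('top');cv2.imwrite('pics/sidef.png',S);cv2.imwrite('pics/topf.png',T)
for n,F in(('s',S),('t',T)):
  for c in H: print(n,c,caps(F,c))
def white(F):
    h=cv2.cvtColor(F,cv2.COLOR_BGR2HSV);m=((h[...,1]<50)&(h[...,2]>150)).astype(np.uint8)
    n,_,st,ce=cv2.connectedComponentsWithStats(m);return [(ce[i].round().tolist(),st[i].tolist()) for i in range(1,n) if st[i,4]>60]
print(white(S));print(white(T))
E
```

```text
t: 20.85
eef_pos: [0.5501, 0.031, 0.3008]
ee_rot: [-2.401, 1.568, -1.114]
force: [0.7, -0.4, -1.8]
width: 0.044
gripper_force: 54.4
t 20.85 pos [0.5501 0.031  0.3008] q [-0.621   0.5114 -0.1059 -1.3688 -1.8422  0.6477] F [ 0.6559 -0.4274 -1.7729] M [-4.023   1.2748  0.0007] w 0.04398002510861744 54.36605930328369
y ang 163.7168075546299 z [ 0.2804  0.9599 -0.0024] shift cm [ 0.0841 -0.0224 -0.1024]
s red [([338.7, 183.0], [333, 179, 11, 10, 70]), ([268.4, 218.2], [264, 213, 10, 12, 90]), ([224.7, 275.0], [220, 269, 10, 13, 108]), ([256.2, 292.7], [251, 286, 12, 14, 119])]
s yel [([308.1, 239.1], [303, 233, 11, 13, 100])]
s blu [([341.7, 221.0], [338, 218, 8, 7, 49]), ([59.2, 351.5], [16, 310, 91, 76, 535])]
t red [([289.5, 188.2], [285, 183, 10, 11, 86]), ([206.0, 206.7], [201, 202, 11, 10, 89]), ([209.1, 245.5], [204, 241, 11, 10, 93]), ([323.7, 252.1], [318, 245, 12, 14, 116])]
t yel []
t blu [([332.8, 254.8], [329, 250, 9, 10, 64])]
[([154.0, 105.0], [0, 0, 440, 318, 72518]), ([626.0, 127.0], [609, 91, 31, 66, 574]), ([501.0, 107.0], [482, 100, 33, 22, 194]), ([356.0, 164.0], [347
[... 615 characters left out ...]
0.0, 192.0], [68, 177, 5, 32, 98]), ([83.0, 192.0], [82, 177, 4, 32, 89]), ([96.0, 194.0], [95, 177, 4, 32, 80]), ([110.0, 190.0], [107, 177, 6, 32, 124]), ([123.0, 191.0], [121, 177, 5, 32, 113]), ([136.0, 192.0], [135, 177, 4, 32, 104]), ([150.0, 192.0], [149, 177, 3, 32, 74]), ([163.0, 193.0], [162, 177, 3, 32, 91]), ([286.0, 241.0], [275, 230, 23, 22, 332]), ([316.0, 244.0], [304, 233, 31, 25, 350]), ([360.0, 256.0], [348, 241, 25, 30, 381]), ([523.0, 260.0], [515, 252, 18, 17, 299]), ([317.0, 264.0], [303, 258, 27, 18, 141]), ([613.0, 295.0], [599, 270, 22, 51, 480]), ([105.0, 362.0], [101, 357, 8, 10, 65]), ([94.0, 365.0], [89, 360, 10, 12, 90]), ([82.0, 370.0], [77, 364, 11, 13, 97])]
```

```bash
python3 -m creep '[[[3.5,0,0,0,0,0,0],[3.5,0,0,0,0,0,0],[3.5,0,0,0,0,0,0],[3.5,0,0,0,0,0,0]]]'; python3 - <<'E'
from h import *
print('cap',tri((323.7,252.1),(338.7,183)),'lower body',tri((286,241),(294,198)))
print(np.abs(get_state()['qd']).max())
E
```

```text
t: 21.45
eef_pos: [0.5502, 0.0306, 0.2999]
ee_rot: [2.957, 1.57, -2.041]
force: [0.8, -1.1, -1.2]
width: 0.0436
gripper_force: 54.4
cap [ 0.5289 -0.041   0.3078] lower body [0.5717 0.0635 0.3016]
0.001218305317489416
```

```bash
python3 -c "
from station import *
print(job_done())"
```

```text
the job is handed in; nothing more can be done
None
```

The red cap is screwed tight to its stop, and the bottle was drawn straight up out of the rack. I handed the job in at about 21.5 s with it held still and level, about 30 cm above the middle of the bench; while finding the grip height, the closed fingertips briefly pressed on the cap top at about 20 N.

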